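Sweep the worn heel pieces into the scrap tray

ROBOT

A 6-joint arm with a two-finger parallel gripper is mounted at the origin on the work surface. World frame = base frame: x ahead of the robot, y to its left, z up, the work surface at z = 0. Lengths are in m, angles in rad, forces in N, time in s.
With the tool pointing down it reaches from about 0.35 to 0.975 m from the base axis. Payload 7.1 kg.
Tool frame: the origin (TCP) lies on the centre line of the jaws, within the pads' length; the fingertips stand 11 mm ahead of it and the grasp point (between the pads) lies 8 mm behind it; z points along the fingers, y is the line along which they close (so a half turn about z gives the same grasp; the last joint's range is limited). The gripper opens to 88 mm and grips with 3 to 60 N. Pads are 20 mm wide; open, the fingers measure 115 mm over their backs; the gripper's body (75 mm by 178 mm) begins 61 mm behind the grasp point.
Start: joints at [-1.181, 0.423, 1.63, -0, 1.089, -0.019], TCP at [0.248, -0.573, 0.234] pointing down, gripper open.
Joint ranges: [-3, 3], [-0.9, 2.11], [0.09, 2.58], [-1.31, 4.45], [0.11, 2.69], [-2.54, 2.54]. Speed limits (rad/s): [2.39, 2.39, 3.01, 3.14, 3.14, 3.14].

INTERFACE

Orientations are given as a unit quaternion [x, y, z, w].
In Python, from rig import arm gives the robot as it stands. Calls block until the motion is done:
- arm.move_pose(position, orientation): joint-space move of the TCP to a pose.
- arm.movel(position, rot=None, v=0.15, f_stop=None): straight line of the TCP; rot=None keeps the orientation; v is the mean speed in m/s. With f_stop (N) it stops when the force on the tool has changed by that much, and returns True; else False.
- arm.goto_joints(angles): joint-space move.
- arm.ungrasp() and arm.gripper_close(grip_force=None): open the fingers fully, or close them until they stop; grip_force is the grip in N (None keeps the last).
- arm.hold(seconds).
- arm.ik(position, orientation): joint angles nearest the present ones, or None.
- arm.state(): the state.
- arm.snapshot(name): name is "scene" or "top" or "wrist"; returns a dict with "pixels" (384x512x3 uint8, red, green, blue), "fx", "fy", "cx", "cy" (pixels), "eye" and "orientation" of the camera in the world. Camera axes: x right, y down, z forward; pixel columns grow to the right and rows downward; lengths in m; the calibration is good to about 2 mm. A picture is of the moment at which its call begins. There is no depth.
A pose or a line that the arm cannot do raises arm.MotionError and nothing moves.
- arm.hand_in(): hands the job in; it is judged then, once.
The state is a dict: "time": time; "joint_positions": joint angles; "dq": joint speeds; "joint_torque": joint torques, N m; "ee_pos": TCP position; "orientation": TCP orientation; "ft_force": force on the tool from outside, world axes, zero at the start; "wrist_torque": the same for the moment, N m; "finger_gap": opening from 0.0 (shut) to 1.0 (fully open); "grasp_force": force on a finger pad.
Only numpy, scipy, OpenCV 4.12 (cv2) and the standard library are available. Lean on these libraries where they do the work, as an engineer would, in place of code of your own. Each camera call takes 0.05 s, during which the arm holds its last target. There are 200 camera calls.

TASK

Clear the shoemaker's bench: with your fingertips, sweep the three worn rubber heel pieces (D-shaped, two large and one small) along the bench top, over the low front lip of the steel scrap tray and right into it, so that all three lie inside, clear of the sloping lip. Push them, do not pick them up, and leave the tools and the two tins where they are.

Things in the scene. Friction and masses are not known exactly. Their poses are not given: they have to be found in the camera images.
- tray: Open-fronted scrap tray of bare sheet steel at the right of the work area, fixed to the bench (two brass thumbscrews). Origin: middle of the front edge of its lip, at bench height; own x points from the open front to the back wall, y to the left seen from the front, z up. The lip is a ramp rising from the bench at x = 0 to the 2 mm high floor at x = 18 mm. Inner width 220 mm (y -110 to 110 mm).
- tray_back (a point): Middle of the foot of the tray's back wall, on its inner face: 160 mm behind the lip's front edge, 2 mm above the bench; axes as the tray. Back wall 40 mm high. Side walls 3 mm thick, at y = +-110 mm, from the end of the lip (10 mm high there, 26 mm high 27 mm further in) to the back (40 mm high). Behind the back wall a flange with screws, 36 mm deep, 19 mm high.
- heel_1: D-shaped worn heel piece off a men's shoe: black rubber with nail heads on a thin brown leather layer, 58 mm wide (along its y), 55 mm long, 12 mm thick, about 40 g; corners within 39 mm of the origin. Lies flat and loose, leather down. Origin: middle of its underside, 26 mm from the straight edge (own -x), 29 mm from the round end (own +x); z up. One of the two large pieces.
- heel_2: D-shaped worn heel piece off a men's shoe: black rubber with nail heads on a thin brown leather layer, 58 mm wide (along its y), 55 mm long, 12 mm thick, about 40 g; corners within 39 mm of the origin. Lies flat and loose, leather down. Origin: middle of its underside, 26 mm from the straight edge (own -x), 29 mm from the round end (own +x); z up. One of the two large pieces, like heel_1.
- tip: D-shaped worn heel piece off a block-heeled shoe: black rubber with nail heads on a thin brown leather layer, 34 mm wide (along its y), 34 mm long, 10 mm thick, about 14 g; corners within 24 mm of the origin. Lies flat and loose, leather down. Origin: middle of its underside, 17 mm from the straight edge (own -x), 17 mm from the round end (own +x); z up. The small piece.
- nail_tin: Round open aluminium tin full of shoe nails, 60 mm in diameter, 36 mm high, standing loose among the heel pieces. Origin: centre of its underside. To be left where it is.
- polish_tin: Round flat closed metal tin of shoe polish, 60 mm in diameter, 22 mm high, black lid, lying loose among the heel pieces. Origin: centre of its underside. To be left where it is.
- opener: Sole opener: a screwdriver-like hand tool with a wooden handle (27 mm thick) and a flat steel blade, lying loose on the bench among the heel pieces, 27 mm high. Origin on the bench under it; own x along it towards the blade: it reaches from x = -75 mm (handle end) to x = +78 mm (blade end) and is 27 mm wide. To be left where it is.
- pincers: Steel lasting pincers lying flat on the left of the work area, 18 mm high. Origin on the bench beside the pivot; own x towards the jaws: from x = -140 mm (handle ends) to +78 mm (jaws), up to 74 mm wide. To be left where they are.
- hammer: Shoemaker's hammer lying on its side behind the work area, wooden handle along own -x (to x = -235 mm, 27 mm thick), steel head across at x = 0 (y from -62 to +48 mm), 38 mm high. Origin on the bench under the head. To be left where it is.

How it is judged:
At the end, for the whole second after the job is handed in: All three pieces at rest inside the tray's walls, origins of the large ones at least 40 mm and of the small one at least 30 mm behind the lip's front edge, undersides less than 20 mm above the bench; tools and tins within 20 mm of where they began (x of heel_1 in the frame of tray between 0.04 and 0.16 m and y of heel_1 in the frame of tray between -0.11 and 0.11 m and height (world z) of each of heel_1, heel_2, tip below 0.02 m and linear speed of each of heel_1, heel_2, tip below 0.01 m/s and x of heel_2 in the frame of tray between 0.04 and 0.16 m and y of heel_2 in the frame of tray between -0.11 and 0.11 m and x of tip in the frame of tray between 0.03 and 0.16 m and y of tip in the frame of tray between -0.11 and 0.11 m and distance of each of nail_tin, polish_tin, opener, pincers, hammer from where it was at the start of the episode below 0.02 m); the robot touches nothing.
It fails at once if a heel piece is picked up: its underside comes more than 20 mm above the bench (height (world z) of any of heel_1, heel_2, tip above 0.02 m).
It fails at once if a tool or a tin is moved by more than 20 mm (distance of any of nail_tin, polish_tin, opener, pincers, hammer from where it was at the start of the episode above 0.02 m).
It also fails if it takes over 72 s, if anything falls off the work surface, if the arm or the gripper's body presses on something with over 40 N, if the wrist force passes 120 N, or if a joint passes its speed limit or range.

## Working session

There is one attempt and no reset: what is moved stays moved. The work goes in short steps, each a Python script; the robot and the scene stay as the last script left them, time stands still between calls to the robot, and variables do not carry over. Pictures are saved under pics/ and viewed, at most 10 in all, crops included, and the job is handed in when it is done.

```bash
mkdir -p pics; cat > h.py <<'E'
import numpy as np, cv2
from scipy.spatial.transform import Rotation as R
from rig import arm
def px2w(s,u,v,z):
    d=R.from_quat(s["orientation"]).as_matrix()@np.array([(u-s["cx"])/s["fx"],(v-s["cy"])/s["fy"],1.])
    e=np.array(s["eye"]); return e+d*(z-e[2])/d[2]
def w2px(s,p):
    c=R.from_quat(s["orientation"]).as_matrix().T@(np.array(p)-np.array(s["eye"]))
    return np.array([s["cx"]+s["fx"]*c[0]/c[2], s["cy"]+s["fy"]*c[1]/c[2]])
def save(s,n): cv2.imwrite(n,cv2.cvtColor(s["pixels"],cv2.COLOR_RGB2BGR))
E
python3 - <<'E'
from h import *
s=arm.snapshot("top")
im=cv2.cvtColor(s["pixels"],cv2.COLOR_RGB2BGR)
cv2.imwrite("pics/top_raw.png",im)
cv2.imwrite("pics/top.png",cv2.resize(im,(800,600),interpolation=cv2.INTER_CUBIC))
print(s["eye"],s["orientation"],s["fx"],s["cx"],s["cy"])
for c in [(0,0),(511,0),(0,383),(511,383)]: print(px2w(s,*c,0))
print(arm.state())
E
```

```text
[0.52028927 0.05890181 1.29716853] [ 0.70893685 -0.7043116   0.02928122 -0.02227833] 422.02294785330787 251.55693698983592 188.05961723631586
[1.20654996 0.84644944 0.        ]
[ 1.22545406 -0.78183295  0.        ]
[0.03060271 0.78841874 0.        ]
[ 0.0342039  -0.73552508  0.        ]
{'time': 0.05, 'joint_positions': array([-1.18098418e+00,  4.23827343e-01,  1.63068348e+00, -2.23201159e-05,
        1.08857414e+00, -1.90071911e-02]), 'dq': array([ 8.01309159e-04, -7.76986279e-04, -2.90881189e-05,  1.32409533e-04,
        1.95270967e-03,  1.40396526e-04]), 'joint_torque': array([ 1.03968935e-04, -5.46087313e+01, -2.74616379e+01,  6.47776597e-02,
        1.88105501e-02, -2.54111876e-05]), 'ee_pos': array([ 0.24826646, -0.57299771,  0.23291266]), 'orientation': array([ 9.79179661e-01,  2.02994174e-01, -1.47261590e-04, -7.31543392e-04]), 'ft_force': array([-0.31013858,  0.23247783,  0.32461588]), 'wrist_torque': array([-0.03723101, -0.03849123, -0.02436287]), 'grasp_force': 0.0, 'finger_gap': 0.9970385708436338}
```

View pics/top.png

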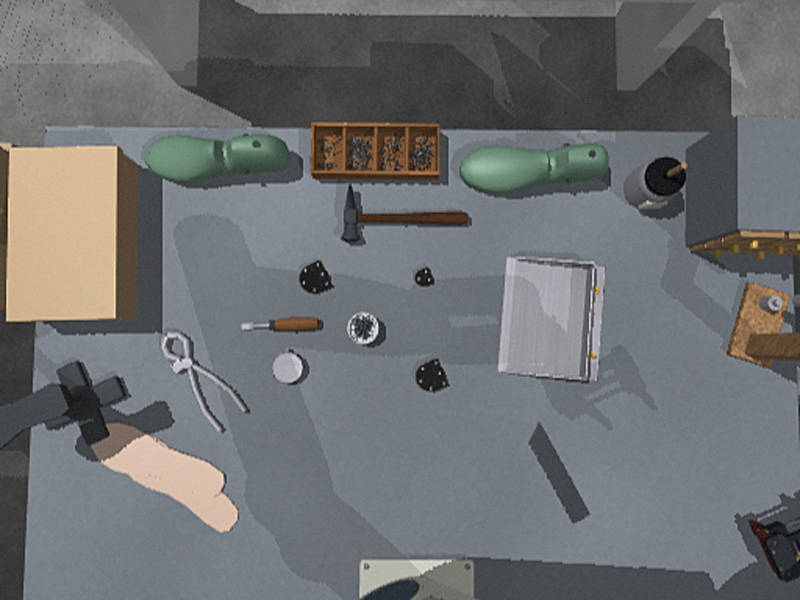

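The top view shows the tray on the right with its open front facing left (lip at about u=502–512). The heels are at about (316,277) and (431,375), and the tip at (425,277). The nail tin is at (364,327), the polish tin at (290,367) and the opener at (281,325). Next I'll take an enlarged crop and measure the pieces by segmentation.

```bash
python3 - <<'E'
from h import *
s=arm.snapshot("top")
im=cv2.cvtColor(s["pixels"],cv2.COLOR_RGB2BGR)
x0,y0,x1,y1=150,155,395,250
cv2.imwrite("pics/crop.png",cv2.resize(im[y0:y1,x0:x1],None,fx=3.2,fy=3.2,interpolation=cv2.INTER_CUBIC))
g=im.max(2); m=(g<48).astype(np.uint8); m=cv2.morphologyEx(m,cv2.MORPH_CLOSE,np.ones((3,3)))
n,l,st,c=cv2.connectedComponentsWithStats(m)
for i in range(1,n):
    if st[i,4]>60 and 150<c[i][0]<400 and 140<c[i][1]<260:
        pts=np.argwhere(l==i)[:,::-1]
        w=np.array([px2w(s,u,v,0.012)[:2] for u,v in pts]); print(c[i],st[i],w.mean(0).round(4),w.min(0).round(3),w.max(0).round(3))
for n,(u,v),z in [("lipL",(509,257),0.01),("lipR",(500,375),.0),("nail",(364,327),.036),("pol",(289,367),.022)]:
    print(n,px2w(s,u*.64,v*.64,z).round(4))
E
```

```text
[201.66220736 178.08026756] [192 167  22  21 299] [0.6438 0.1991] [0.616 0.164] [0.678 0.229]
[271.26 177.44] [266 172  12  11 100] [ 0.6472 -0.0136] [ 0.633 -0.031] [0.664 0.002]
[275.87017544 240.55789474] [267 230  20  20 285] [ 0.4554 -0.0281] [ 0.43  -0.059] [ 0.487 -0.001]
lipL [ 0.6887 -0.1814  0.01  ]
lipR [ 0.4572 -0.1641  0.    ]
nail [0.5486 0.1018 0.036 ]
pol [0.4713 0.2455 0.022 ]
```

View pics/crop.png

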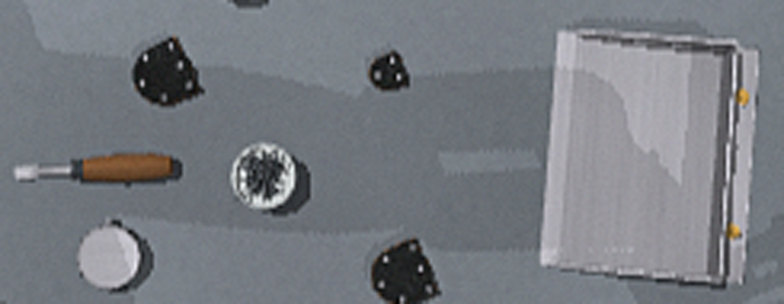

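```bash
cat >> h.py <<'E'
A={"heel":(200,420),"tip":(55,170)}; C={"heel":.038,"tip":.027}; PRE={"heel":.060,"tip":.044}; H=.016
def tray():
    # front lip corners read off the crop (scale 3.2, origin 150,155), start view
    s=arm.snapshot("top"); a,b=[px2w(s,150+u/3.2,155+v/3.2,0)[:2] for u,v in ((557,29),(541,264))]
    y=(a-b)/np.linalg.norm(a-b); x=np.array([y[1],-y[0]]); return (a+b)/2,x,y,np.linalg.norm(a-b)
O,X,Y,W=tray()
def T(x,y): return O+X*x+Y*y
def inT(p): return np.array([X@(p-O),Y@(p-O)]).round(4)
def quat(d):
    x=np.array([-d[0],-d[1],0]); z=np.array([0,0,-1.]); return R.from_matrix(np.c_[x,np.cross(z,x),z]).as_quat()
def find(kind,near,rad=.07):
    s=arm.snapshot("top"); g=s["pixels"].max(2)
    m=cv2.morphologyEx((g<48).astype(np.uint8),cv2.MORPH_CLOSE,np.ones((3,3)))
    n,l,st,c=cv2.connectedComponentsWithStats(m); best=None
    for i in range(1,n):
        if A[kind][0]<st[i,4]<A[kind][1] and max(st[i,2:4])<30:
            p=px2w(s,*c[i],.01)[:2]; e=np.linalg.norm(p-near)
            if e<rad: rad,best=e,p
    return best
def mv(xy,z,d,v): return arm.movel([xy[0],xy[1],z],quat(d),v=v)
def sweep(kind,p,wps,step=.09,v=.15):
    down=False; p=np.array(p)
    for k,w in enumerate(wps):
        for _ in range(9):
            last=k==len(wps)-1; r=w-p; dist=np.linalg.norm(r)
            if dist<(.012 if last else .03) or (X@r<(.005 if last else .02)): break
            d=r/dist; L=min(dist,step)
            if not down:
                a=p-d*(PRE[kind]+.01); arm.move_pose([*a,.10],quat(d)); mv(a,H,d,.3); down=True
            mv(p-d*PRE[kind],H,d,.3)
            e=p+d*(L-C[kind]); hit=arm.movel([*e,H],quat(d),v=v,f_stop=25)
            back=.11; q=None; pred=p+d*L
            while q is None and back<.2:
                mv(e-d*back,H,d,.4); q=find(kind,pred); back+=.05
            st=arm.state(); print(k,"p",p.round(3),"->",q,"pred",pred.round(3),"tray",None if q is None else inT(q),"hit",hit,"t",round(st["time"],1))
            if q is None: raise SystemExit("lost")
            p=q
    e=np.array(arm.state()["ee_pos"]); arm.movel([e[0],e[1],.10],v=.3)
    return p
E
python3 - <<'E'
from h import *
print(O,X,Y,W)
for a,b in ((0,110),(.16,.11),(.16,-.11)): print(T(a,b))
arm.gripper_close(10)
p=find("tip",np.array([.647,-.014])); print(p,inT(p))
print(inT(np.array([.644,.199])),inT(np.array([.455,-.028])),inT(np.array([.549,.102])))
p=sweep("tip",p,[T(-.05,.06),T(.13,.055)])
E
```

```text
[ 0.57803355 -0.16961159] [-0.07385753 -0.9972688 ] [ 0.9972688  -0.07385753] 0.22706986762706158
[110.27760185  -8.2939401 ]
[ 0.67591591 -0.33729893]
[ 0.45651678 -0.32105027]
[ 0.64743392 -0.01376102] [-0.1606  0.0577]
[-0.3725  0.0386] [-0.1321 -0.1332] [-0.2687 -0.049 ]
0 p [ 0.647 -0.014] -> [ 0.64310981 -0.10956195] pred [ 0.643 -0.104] tray [-0.0647  0.0605] hit False t 6.2
1 p [ 0.643 -0.11 ] -> [ 0.63667332 -0.20840573] pred [ 0.634 -0.199] tray [0.0344 0.0613] hit False t 8.0
1 p [ 0.637 -0.208] -> [ 0.62990001 -0.30277434] pred [ 0.624 -0.298] tray [0.129  0.0616] hit False t 10.2
```

```bash
python3 - <<'E'
from h import *
p=find("heel",np.array([.644,.199])); print(p,O)
sweep("heel",p,[T(-.18,.045),T(.075,.05)])
p=find("heel",np.array([.455,-.028])); print(p)
sweep("heel",p,[T(-.055,-.055),T(.08,-.055)],step=.08)
q=arm.state()
arm.move_pose([.45,.1,.25],quat(X))
s=arm.snapshot("top"); im=cv2.cvtColor(s["pixels"],cv2.COLOR_RGB2BGR)
cv2.imwrite("pics/end.png",cv2.resize(im[115:250,130:400],None,fx=2.9,fy=2.9,interpolation=cv2.INTER_CUBIC))
print(arm.state()["time"])
E
```

```text
[0.64465795 0.20084336] [ 0.57803355 -0.16961159]
0 p [0.645 0.201] -> [0.64935341 0.10279317] pred [0.641 0.111] tray [-0.2769  0.051 ] hit False t 14.2
0 p [0.649 0.103] -> [0.64400267 0.00735353] pred [0.637 0.014] tray [-0.1814  0.0527] hit False t 16.1
1 p [0.644 0.007] -> [ 0.64334932 -0.08824349] pred [ 0.636 -0.082] tray [-0.086   0.0591] hit False t 17.9
1 p [ 0.643 -0.088] -> [ 0.63667028 -0.18305636] pred [ 0.632 -0.177] tray [0.0091 0.0595] hit False t 19.7
1 p [ 0.637 -0.183] -> [ 0.62282389 -0.28260273] pred [ 0.622 -0.248] tray [0.1094 0.053 ] hit False t 21.4
[ 0.45521521 -0.02803464]
0 p [ 0.455 -0.028] -> [ 0.51056603 -0.09616068] pred [ 0.508 -0.088] tray [-0.0683 -0.0727] hit False t 24.9
1 p [ 0.511 -0.096] -> [ 0.51559379 -0.18381407] pred [ 0.514 -0.176] tray [ 0.0188 -0.0612] hit False t 27.1
1 p [ 0.516 -0.184] -> [ 0.51978487 -0.25157017] pred [ 0.517 -0.245] tray [ 0.086 -0.052] hit False t 29.1
30.4167
```

View pics/end.png

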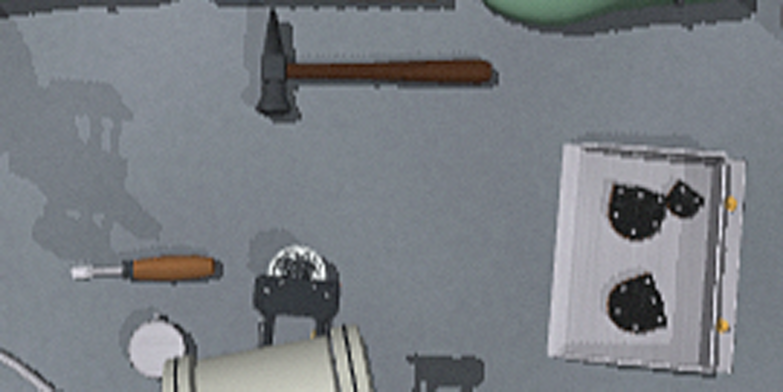

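The final view shows all three pieces on the tray floor, flat and clear of the lip: the large ones at (636,211) and (637,303), the tip at (684,200). The lip ends near u=577. The tools and tins haven't moved and the arm is clear.

```bash
python3 -c "
from rig import arm
print(arm.hand_in())"
```

```text
the job is handed in; nothing more can be done
None
```

I swept all three heel pieces into the tray and handed the job in at about 30 s; in the last picture they lie clear of the lip with the tools and tins unmoved, but the hand-in returned no verdict.

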